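# Reunite four mixed-up espresso cups with their saucers

### The job

On the party buffet the four espresso cups are mixed up: each stands on a saucer of another colour. Put every cup upright on the middle of the saucer of its own colour, parking a cup on the empty white plate whenever you need a free spot, and leave that plate empty at the end. Set the cups down rather than dropping them, never put one on the gold cloth, and leave the little flower vase where it stands.

Things in the scene. Friction and masses are not known exactly. Their poses are not given: they have to be found in the camera images.
- cup_blue: loose blue handleless stoneware espresso cup, open at the top: 64 mm high, outside diameter 44 mm at the foot widening to 58 mm from 24 mm above the foot up to the rim (upright sides there), wall 3.5 mm, about 0.13 kg. Origin: centre of its underside; z axis up out of the mouth. It starts upright on a saucer of another colour.
- cup_red: loose red handleless stoneware espresso cup, open at the top: 64 mm high, outside diameter 44 mm at the foot widening to 58 mm from 24 mm above the foot up to the rim (upright sides there), wall 3.5 mm, about 0.13 kg. Origin: centre of its underside; z axis up out of the mouth. It starts upright on a saucer of another colour.
- cup_green: loose green handleless stoneware espresso cup, open at the top: 64 mm high, outside diameter 44 mm at the foot widening to 58 mm from 24 mm above the foot up to the rim (upright sides there), wall 3.5 mm, about 0.13 kg. Origin: centre of its underside; z axis up out of the mouth. It starts upright on a saucer of another colour.
- cup_black: loose black handleless stoneware espresso cup, open at the top: 64 mm high, outside diameter 44 mm at the foot widening to 58 mm from 24 mm above the foot up to the rim (upright sides there), wall 3.5 mm, about 0.13 kg. Origin: centre of its underside; z axis up out of the mouth. It starts upright on a saucer of another colour.
- saucer_blue: blue flat saucer, diameter 120 mm, 7 mm thick with a level top, stuck to the cloth; where the blue cup belongs. Origin: centre of its underside, on the table (z = 0); its top is 7 mm above that.
- saucer_red: red flat saucer, diameter 120 mm, 7 mm thick with a level top, stuck to the cloth; where the red cup belongs. Origin: centre of its underside, on the table (z = 0); its top is 7 mm above that.
- saucer_green: green flat saucer, diameter 120 mm, 7 mm thick with a level top, stuck to the cloth; where the green cup belongs. Origin: centre of its underside, on the table (z = 0); its top is 7 mm above that.
- saucer_black: black flat saucer, diameter 120 mm, 7 mm thick with a level top, stuck to the cloth; where the black cup belongs. Origin: centre of its underside, on the table (z = 0); its top is 7 mm above that.
- plate: empty white flat plate, diameter 150 mm, 7 mm thick with a level top, stuck to the cloth; the free spot (not the thick stack of 180 mm white plates farther to the right). Origin: centre of its underside; its top is 7 mm above that. The saucers and this plate stand in five places in front of the robot, shuffled; neighbours' centres are at least 150 mm apart.
- vase: loose little white vase 58 mm wide with blue and cream flower heads, 85 mm high in all, standing among the saucers. Origin: centre of its underside. To be left alone. (Two steel teaspoons under 30 mm high also lie between the saucers, and a 33 mm porcelain figurine beyond them; all three unimportant.)
Mind the look-alikes: they are no part of the job. Leave any pink look-alike of the cup_red alone.

How it is judged:
By the outcome, as a careful person would: the job done as asked, in the order asked, and still so for the second after the job is handed in, with the robot touching nothing.
It also fails if it takes over 136 s, if anything falls off the work surface, if the arm or the gripper's body presses on something with over 40 N, if the wrist force passes 120 N, or if a joint passes its speed limit or range.

### The arm

A 6-joint arm with a two-finger parallel gripper is mounted at the origin on the work surface. World frame = base frame: x ahead of the robot, y to its left, z up, the work surface at z = 0. Lengths are in m, angles in rad, forces in N, time in s.
With the tool pointing down it reaches from about 0.35 to 0.85 m from the base axis. Payload 8.1 kg.
Tool frame: the origin (TCP) lies at the centre of the arm's flange, where the gripper is bolted on; the fingertips stand 186 mm ahead of it and the grasp point (between the pads) lies 167 mm ahead of it; z points along the fingers, y is the direction in which the jaws open and shut (so a half turn about z gives the same grasp; the last joint's range is limited). The gripper opens to 93 mm and grips with 3 to 60 N. Pads are 15 mm wide; open, the fingers measure 128 mm over their backs; the gripper's body (75 mm by 188 mm) begins 65 mm behind the grasp point.
Start: joints at [1.198, 0.13, 1.488, -0, 1.523, -0.085], TCP at [0.17, 0.575, 0.405] pointing down, gripper open.
Joint ranges: [-2.96, 2.96], [-0.89, 2.26], [0.02, 2.5], [-1.34, 4.48], [0, 2.73], [-2.66, 2.66]. Speed limits (rad/s): [2.39, 2.39, 2.79, 3.14, 3.14, 3.14].

### API

Orientations are given as a rotation vector (axis times angle).
In Python, from plant import robot, viewer, order gives the robot as it stands.
- The arm moves only by the tool apply_moves, never from a script. Its argument "deltas" is a list of rows, each a list of 3 entries, a list of its own where there are three numbers: the finger opening in mm, from 0 to 93, then the shift along the tool's x, y, z in mm, then the turn about the tool's z in rad. In form: [[grip, [dx, dy, dz], yaw], ...]. A call has 1 to 5 rows; each row shifts and turns the commanded pose from where the row before left it, along the tool's axes as they then stand; what a row does not reach is not made up. A row lasts 1/8 s, in which the tool goes at most 62.5 mm and 10.7 degrees, less where a joint would pass 70% of its speed; a pose out of reach is approached as far as the arm can. A call is refused whole if a number of a shift passes 62.5 or a number of a turn 0.188, either way. A call with a gripper value outside its range is refused whole. The fingers move at their own pace and stop on an object; "grip_force" is the grip in N (left out, the last holds). Time passes only in rows, so rows that do not move let the fingers close. It gives the time, the measured TCP pose, the force and the opening at its end, in the units of the state.
- robot.read_state(): the state, without advancing time (a new reading comes with each control period).
- viewer.read_camera(name): name is "scene" or "top"; returns the picture (480x640x3 uint8, blue, green, red); there is no depth.
- viewer.get_calibration(name): a dict with "fx", "fy", "cx", "cy" (pixels), "R" (3x3) and "t" (3): a world point X has camera coordinates R X + t. Camera axes: x right, y down, z forward; pixel columns grow to the right and rows downward; lengths in m; the calibration is good to about 2 mm. A picture is of the moment at which its call begins. get_calibration takes no time and is no camera call.
- order.close_job(): hands the job in, once; it reports no verdict.
The state is a dict: "t": time; "q": joint angles; "dq": joint speeds; "joint_torque": joint torques, N m; "tool_pos": TCP position; "orientation": TCP orientation; "force": force on the tool from outside, world axes, zero at the start; "wrist_torque": the same for the moment, N m; "opening": finger opening in m.
Only numpy, scipy, OpenCV 4.12 (cv2) and the standard library are available. Lean on these libraries where they do the work, as an engineer would, in place of code of your own. Each camera call takes 0.05 s, during which the arm holds its last target. There are 200 camera calls.

## Working session

There is one attempt and no reset: what is moved stays moved. The work goes in short steps, Python scripts to look and compute and a tool call to move; the robot and the scene stay as the last step left them, time stands still between calls to the robot, and variables do not carry over. Pictures are saved under pics/ and viewed, about 12 in all and at most 16, crops included, and the job is handed in when it is done.

Besides the shell and the picture viewer there is one more tool, called after "Emit:" by a JSON object that holds its "name" and its "arguments", one argument or row to a line. apply_moves: Moves the arm, as the interface text tells. Its arguments: {"type":"object","properties":{"deltas":{"type":"array"},"grip_force":{"type":"number"}},"required":["deltas"]}

```bash
mkdir -p pics; python3 - <<'E'
from plant import robot, viewer, order
import cv2,numpy as np
for n in("top","scene"):
    cv2.imwrite(f"pics/{n}0.png",viewer.read_camera(n)); c=viewer.get_calibration(n)
    print(n,c, -np.array(c["R"]).T@np.array(c["t"]))
print(robot.read_state())
E
```

```text
top {'fx': 597.260783098888, 'fy': 597.260783098888, 'cx': 314.06953911301855, 'cy': 238.47680341419908, 'R': array([[ 0.02099541, -0.99973915, -0.00899028],
       [-0.99903427, -0.02063176, -0.03879249],
       [ 0.03859689,  0.00979606, -0.99920684]]), 't': array([0.052974  , 0.49823851, 1.39137426])} [0.44294243 0.04960973 1.41007485]
scene {'fx': 464.4876726776185, 'fy': 464.4876726776185, 'cx': 317.07494538321237, 'cy': 235.5889161491012, 'R': array([[-0.32820475,  0.94456112, -0.00926975],
       [ 0.71503127,  0.24201392, -0.65586549],
       [-0.61726164, -0.22188633, -0.75482086]]), 't': array([ 0.1097906, -0.360254 ,  1.4408049])} [1.18298026 0.30317747 0.85228915]
{'t': 0.1, 'q': array([ 1.19759797e+00,  1.31081692e-01,  1.48917067e+00,  4.82688839e-06,
        1.52300083e+00, -8.53959084e-02]), 'dq': array([ 4.54572412e-04, -8.00810591e-04, -1.53009962e-03, -1.26084221e-04,
        3.83735845e-05,  3.94399626e-05]), 'joint_torque': array([ 8.13225124e-04, -5.61340392e+01, -4.93096662e+01,  7.70786684e-02,
        2.90145533e-02, -2.75749591e-05]), 'tool_pos': array([0.17020723, 0.57513631, 0.40379429]), 'orientation': array([-4.50465820e-01, -3.10874214e+00,  2.53807171e-03]), 'force': array([ 0.44062322, -0.55763645,  0.4384086 ]), 'wrist_torque': array([0.01084447, 0.00277116, 0.01154536]), 'opening': 0.09294889485405844}
```

View pics/top0.png

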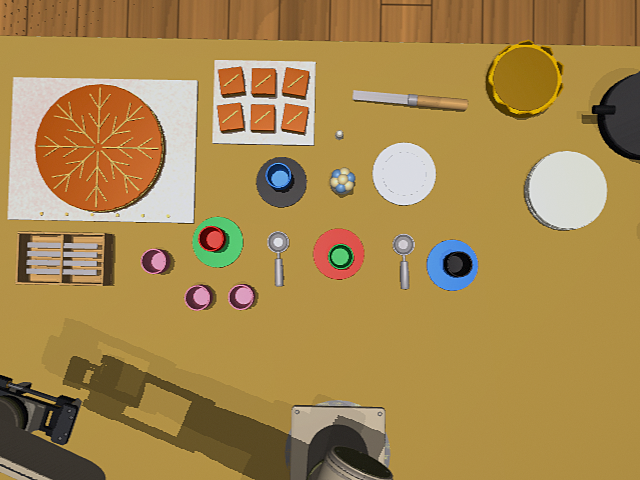

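View pics/scene0.png

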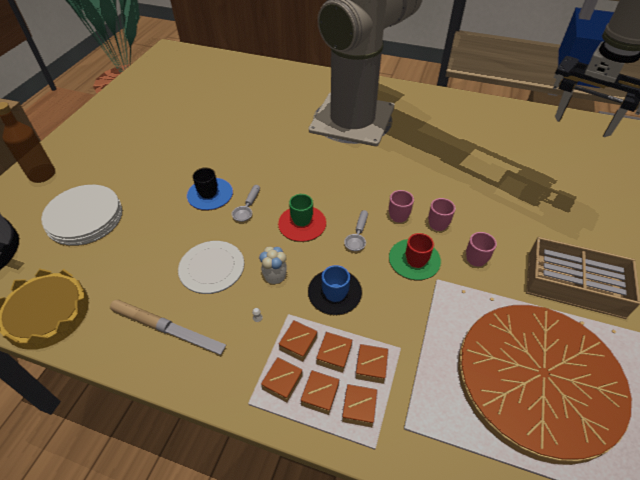

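The top view shows blue cup on the black saucer (282,182), red on green (218,242), green on red (339,254) and black on blue (453,265). The empty plate is at (404,174) and the vase at (343,181). That makes two swaps via the plate. Next I measure the centres.

```bash
cat > m.py <<'E'
from plant import robot, viewer, order
import cv2,numpy as np
from scipy.optimize import least_squares
def proj(n,P):
    c=viewer.get_calibration(n);C=np.asarray(P)@np.array(c["R"]).T+c["t"]
    return np.c_[c["fx"]*C[:,0]/C[:,2]+c["cx"],c["fy"]*C[:,1]/C[:,2]+c["cy"]]
def ray(n,uv,z):
    return least_squares(lambda p:(proj(n,[[p[0],p[1],z]])-uv).ravel(),[.6,0]).x
A=np.linspace(0,2*np.pi,72,endpoint=False)
def ring(p,r,z): return np.c_[p[0]+r*np.cos(A),p[1]+r*np.sin(A),0*A+z]
def cen(pts):
    h=cv2.convexHull(pts.astype(np.float32)); m=cv2.moments(h); return np.array([m["m10"],m["m01"]])/m["m00"],m["m00"]
def cuppts(n,p): return np.vstack([proj(n,ring(p,r,z)) for r,z in((.022,.007),(.029,.031),(.029,.071))])
def dpts(r): return lambda n,p: proj(n,ring(p,r,.007))
def fit(n,hull,f):
    """hull: observed outline; match its centroid to the model's"""
    c,a=cen(hull); p=ray(n,c,.04)
    s=least_squares(lambda p:cen(f(n,p))[0]-c,p,diff_step=1e-3); return s.x,a/cen(f(n,s.x))[1]
def blob(mask,seed):
    k,l,st,ce=cv2.connectedComponentsWithStats(mask.astype(np.uint8))
    d=[np.hypot(*(ce[i]-seed)) if st[i,4]>80 else 1e9 for i in range(1,k)]
    i=1+int(np.argmin(d)); ys,xs=np.where(l==i); return np.c_[xs,ys]
def masks(im):
    h=cv2.cvtColor(im,cv2.COLOR_BGR2HSV).astype(int);H,S,V=h[...,0],h[...,1],h[...,2]
    return dict(blue=(H>95)&(H<125)&(S>120),red=((H<6)|(H>174))&(S>150),green=(H>45)&(H<85)&(S>100),black=(V<90)&(S<90),white=(V>150)&(S<40))
E
python3 - <<'E'
from m import *
cup=dict(blue=((279,178),(335,283)),red=((212,238),(420,250)),green=((341,257),(302,210)),black=((457,264),(206,183)))
sau=dict(blue=((453,265),(210,193)),red=((339,254),(302,222)),green=((218,242),(415,258)),black=((282,182),(335,291)),white=((404,174),(211,267)))
for j,n in enumerate(("top","scene")):
    im=cv2.imread(f"pics/{n}0.png");M=masks(im)
    for k in cup: print(n,"cup",k,*fit(n,blob(M[k],cup[k][j]),cuppts))
    for k in sau: print(n,"sau",k,*fit(n,blob(M[k],sau[k][j]),dpts(.075 if k=="white" else .06)))
for nm,u in(("vase",(343,181)),):print(nm,ray("top",u,.05))
im=cv2.imread("pics/top0.png");cv2.imwrite("pics/crop.png",cv2.resize(im[140:300,180:490],None,fx=2.5,fy=2.5,interpolation=cv2.INTER_CUBIC))
E
```

```text
top cup blue [0.6366156  0.14748469] 0.949783727906703
top cup red [0.49101603 0.29627723] 0.8715763105372781
top cup green [0.45644147 0.00271173] 0.9148438377508737
top cup black [ 0.44419901 -0.26326869] 0.8131977696218593
top sau blue [ 0.44210028 -0.26050091] 0.96528739925036
top sau red [0.46307627 0.00603755] 0.9528748941421437
top sau green [0.48516198 0.29114089] 0.9667159932362164
top sau black [0.62964731 0.14422238] 0.9581655638408285
top sau white [ 0.65502146 -0.14456689] 0.9666488776512633
scene cup blue [0.63714505 0.14608103] 0.9764004361588047
scene cup red [0.48919155 0.2946841 ] 0.877884091318308
scene cup green [4.54196172e-01 3.81000178e-04] 0.8732226145913548
scene cup black [ 0.44249531 -0.26611922] 0.7254976822236723
scene sau blue [ 0.44351186 -0.26105128] 0.9190173033872844
scene sau red [0.46512346 0.00546359] 0.9068802087444231
scene sau green [0.4874342  0.28969146] 0.9220541660002483
scene sau black [0.63359889 0.1440655 ] 0.8663727002805963
scene sau white [ 0.65445906 -0.14651425] 0.968389946929831
vase [ 6.28337745e-01 -4.34116589e-04]
```

View pics/crop.png

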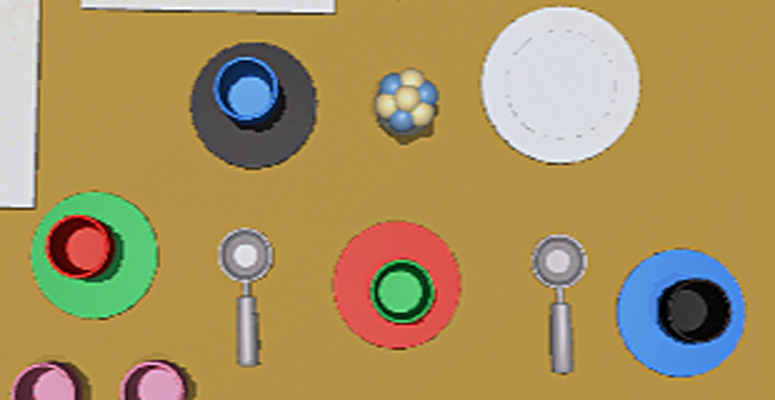

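The crop shows the rims at about (279,175) blue, (212,238) red, (341,256) green and (459,264) black. I check these against the fits.

```bash
python3 - <<'E'
from m import *
for k,u in dict(blue=(247,88),red=(79,246),green=(402,291.5),black=(696,309.5)).items(): print(k,ray("top",np.array(u)/2.5+[180,140]-.3,.071))
E
```

```text
blue [0.6364114  0.14592099]
red [0.49074597 0.29367391]
green [0.45593928 0.00269636]
black [ 0.44535066 -0.26033618]
```

Emit:
{"name": "apply_moves", "arguments": {
  "deltas": [
    [75,[0,0,0],-0.144],
    [75,[0,0,0],-0.144],
    [75,[0,0,0],0]
  ],
  "grip_force": 15
}}

```text
t: 0.48
tool_pos: [0.1702, 0.5752, 0.4042]
orientation: [-0.001, -3.141, 0.001]
force: [-0.2, 0.2, 0.7]
opening: 0.0754
```

Emit:
{"name": "apply_moves", "arguments": {
  "deltas": [
    [75,[-40,-36,5],0],
    [75,[-40,-36,5],0],
    [75,[-40,-36,5],0],
    [75,[-40,-36,5],0],
    [75,[-40,-36,5],0]
  ]
}}

```text
t: 1.1
tool_pos: [0.3713, 0.394, 0.3795]
orientation: [0.006, 3.142, 0.0]
force: [0.9, 0.1, -0.7]
opening: 0.0747
```

Emit:
{"name": "apply_moves", "arguments": {
  "deltas": [
    [75,[-40,-36,10],0],
    [75,[-40,-36,10],0],
    [75,[-40,-36,10],0],
    [75,[-40,-36,10],0],
    [75,[-40,-36,10],0]
  ]
}}

```text
t: 1.72
tool_pos: [0.5715, 0.214, 0.3293]
orientation: [-0.006, -3.142, -0.0]
force: [0.5, 0.7, 0.8]
opening: 0.075
```

Emit:
{"name": "apply_moves", "arguments": {
  "deltas": [
    [75,[-40,-36,0],0],
    [75,[-27,-33,0],0],
    [75,[0,0,0],0],
    [75,[0,0,0],0]
  ]
}}

```text
t: 2.22
tool_pos: [0.637, 0.1467, 0.3293]
orientation: [-0.003, -3.141, -0.0]
force: [-0.7, 0.2, -0.3]
opening: 0.075
```

Emit:
{"name": "apply_moves", "arguments": {
  "deltas": [
    [75,[0,0,45],0],
    [75,[0,0,40],0],
    [75,[0,0,25],0],
    [75,[0,0,0],0]
  ]
}}

```text
t: 2.72
tool_pos: [0.6352, 0.1476, 0.217]
orientation: [0.001, -3.136, 0.001]
force: [-0.7, 0.8, -0.8]
opening: 0.0749
```

Emit:
{"name": "apply_moves", "arguments": {
  "deltas": [
    [52,[0,0,0],0],
    [52,[0,0,0],0],
    [52,[0,0,0],0],
    [52,[0,0,0],0],
    [52,[0,0,0],0]
  ]
}}

```text
t: 3.35
tool_pos: [0.6382, 0.1468, 0.222]
orientation: [-0.0, 3.139, 0.002]
force: [-2.4, 0.8, 6.9]
opening: 0.0586
```

```bash
python3 - <<'E'
from m import *
t=viewer.read_camera("top")[120:300,170:490]; s=viewer.read_camera("scene")[150:330,170:490]
cv2.imwrite("pics/g1.png",cv2.resize(np.vstack([t,s]),None,fx=1.66,fy=1.66,interpolation=cv2.INTER_CUBIC))
E
```

```text
(no output)
```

View pics/g1.png

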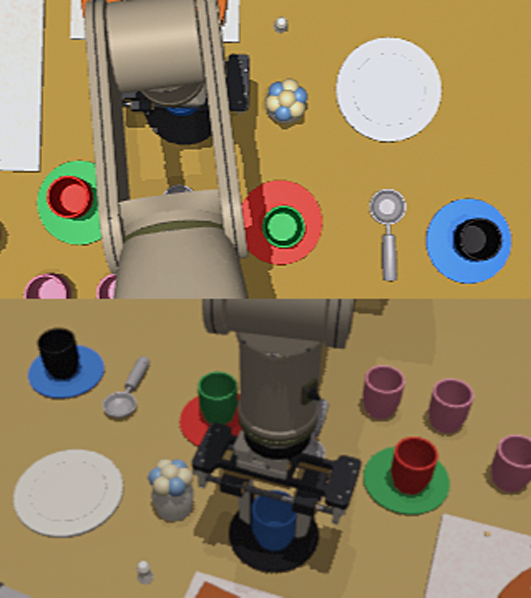

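The blue cup is between the pads (opening 58.6 mm). The upward force is odd, so I check the state.

Emit:
{"name": "apply_moves", "arguments": {
  "deltas": [
    [52,[0,0,0],0],
    [52,[0,0,0],0]
  ]
}}

```text
t: 3.7
tool_pos: [0.6382, 0.1468, 0.2219]
orientation: [-0.0, 3.139, 0.002]
force: [-1.4, 2.0, 7.1]
opening: 0.0584
```

Emit:
{"name": "apply_moves", "arguments": {
  "deltas": [
    [52,[0,0,-10],0],
    [52,[0,0,0],0]
  ]
}}

```text
t: 3.95
tool_pos: [0.6379, 0.1464, 0.2312]
orientation: [-0.0, 3.139, 0.0]
force: [-0.4, 0.6, -1.7]
opening: 0.0585
```

Emit:
{"name": "apply_moves", "arguments": {
  "deltas": [
    [52,[0,0,-50],0],
    [52,[0,0,-50],0],
    [52,[-6,-48,0],0],
    [52,[-6,-49,0],0],
    [52,[-6,-49,0],0]
  ]
}}

```text
t: 4.58
tool_pos: [0.6553, -0.0009, 0.3298]
orientation: [-0.001, 3.142, -0.0]
force: [0.5, -0.7, -0.6]
opening: 0.0584
```

Emit:
{"name": "apply_moves", "arguments": {
  "deltas": [
    [52,[0,-49,0],0],
    [52,[0,-49,0],0],
    [52,[0,-48,0],0],
    [52,[0,0,0],0],
    [52,[0,0,0],0]
  ]
}}

```text
t: 5.2
tool_pos: [0.6553, -0.1455, 0.3294]
orientation: [-0.001, -3.141, -0.001]
force: [0.2, 1.3, -1.5]
opening: 0.0582
```

Emit:
{"name": "apply_moves", "arguments": {
  "deltas": [
    [52,[0,0,50],0],
    [52,[0,0,40],0],
    [52,[0,0,10],0],
    [52,[0,0,3],0],
    [52,[0,0,0],0]
  ]
}}

```text
t: 5.82
tool_pos: [0.6564, -0.1454, 0.2289]
orientation: [-0.001, 3.139, -0.001]
force: [0.8, -0.0, -1.2]
opening: 0.0582
```

Emit:
{"name": "apply_moves", "arguments": {
  "deltas": [
    [52,[0,0,3],0],
    [52,[0,0,0],0],
    [52,[0,0,0],0]
  ]
}}

```text
t: 6.2
tool_pos: [0.6555, -0.1457, 0.2242]
orientation: [-0.0, 3.141, -0.0]
force: [-0.3, 0.9, -0.7]
opening: 0.0585
```

Emit:
{"name": "apply_moves", "arguments": {
  "deltas": [
    [52,[0,0,2],0],
    [52,[0,0,0],0],
    [52,[0,0,0],0]
  ]
}}

```text
t: 6.58
tool_pos: [0.6555, -0.1457, 0.222]
orientation: [-0.0, 3.141, -0.0]
force: [-0.8, -0.6, 2.2]
opening: 0.0584
```

Emit:
{"name": "apply_moves", "arguments": {
  "deltas": [
    [75,[0,0,0],0],
    [75,[0,0,0],0],
    [75,[0,0,0],0],
    [75,[0,0,-30],0],
    [75,[0,0,-40],0]
  ]
}}

```text
t: 7.2
tool_pos: [0.6547, -0.1454, 0.2907]
orientation: [0.0, -3.138, -0.002]
force: [-0.2, -0.4, -0.6]
opening: 0.075
```

Emit:
{"name": "apply_moves", "arguments": {
  "deltas": [
    [75,[0,0,-35],0],
    [75,[42,-24,0],0],
    [75,[42,-24,0],0],
    [75,[42,-23,0],0],
    [75,[42,-23,0],0]
  ]
}}

```text
t: 7.82
tool_pos: [0.4861, -0.2401, 0.3268]
orientation: [-0.001, 3.141, -0.0]
force: [1.2, -1.2, -0.4]
opening: 0.075
```

Emit:
{"name": "apply_moves", "arguments": {
  "deltas": [
    [75,[42,-23,0],0],
    [75,[0,0,0],0]
  ]
}}

```text
t: 8.07
tool_pos: [0.4433, -0.2639, 0.3268]
orientation: [-0.005, -3.141, 0.001]
force: [0.4, -0.2, 0.6]
opening: 0.075
```

```bash
python3 - <<'E'
from m import *
t=viewer.read_camera("top"); s=viewer.read_camera("scene");cv2.imwrite("pics/s2.png",s)
cv2.imwrite("pics/g2.png",cv2.resize(np.vstack([t[120:300,170:490],s[150:330,170:490]]),None,fx=1.66,fy=1.66,interpolation=cv2.INTER_CUBIC))
print(fit("scene",blob(masks(s)["blue"],(211,260)),cuppts),fit("top",blob(masks(t)["blue"],(404,174)),cuppts))
E
```

```text
(array([ 0.65240098, -0.14808635]), 0.8561063732729626) (array([ 0.65378475, -0.14579615]), 0.8991405577380778)
```

View pics/g2.png

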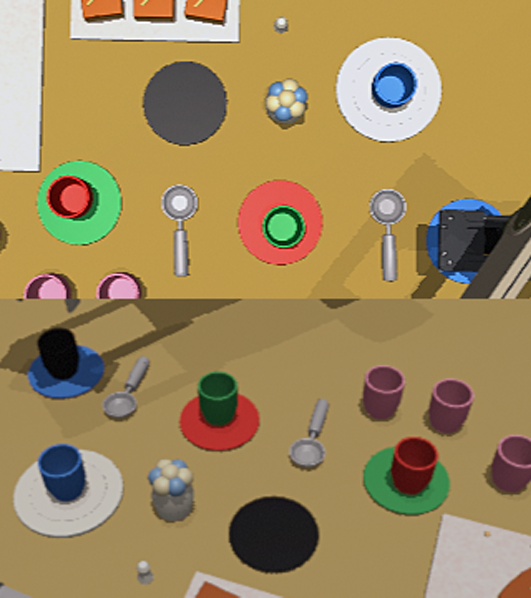

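The blue cup stands upright on the plate. The black saucer is clear now, so I re-measure it and go down on the black cup.

Emit:
{"name": "apply_moves", "arguments": {
  "deltas": [
    [75,[0,0,45],0],
    [75,[0,0,42],0],
    [75,[0,0,20],0],
    [75,[0,0,0],0],
    [75,[0,0,0],0]
  ]
}}

```text
t: 8.8
tool_pos: [0.4465, -0.2626, 0.2208]
orientation: [-0.002, 3.14, -0.001]
force: [0.6, 1.0, 0.1]
opening: 0.0752
```

Emit:
{"name": "apply_moves", "arguments": {
  "deltas": [
    [52,[0,0,0],0],
    [52,[0,0,0],0],
    [52,[0,0,0],0],
    [52,[0,0,0],0],
    [52,[0,0,0],0]
  ]
}}

```text
t: 9.43
tool_pos: [0.4459, -0.2629, 0.2207]
orientation: [-0.0, 3.14, -0.001]
force: [-0.6, 0.4, 6.3]
opening: 0.0567
```

Emit:
{"name": "apply_moves", "arguments": {
  "deltas": [
    [52,[0,0,-10],0],
    [52,[0,0,-50],0],
    [52,[0,0,-55],0],
    [52,[0,0,0],0],
    [52,[0,0,0],0]
  ]
}}

```text
t: 10.05
tool_pos: [0.4452, -0.2625, 0.3345]
orientation: [0.0, -3.142, -0.0]
force: [-0.5, -0.3, -2.4]
opening: 0.0569
```

```bash
python3 - <<'E'
from m import *
t=cv2.imread("pics/top0.png")
t=viewer.read_camera("top"); s=viewer.read_camera("scene");cv2.imwrite("pics/s3.png",s)
for n,i,a,b in(("top",t,(282,182),(453,265)),("scene",s,(335,291),(210,193))):
  M=masks(i)
  print(n,fit(n,blob(M["black"],a),dpts(.06)),fit(n,blob(M["blue"],b),dpts(.06)))
E
```

```text
top (array([0.62964625, 0.14424008]), 0.9576699872792059) (array([ 0.39476166, -0.24938282]), 0.06440513454755117)
scene (array([0.63061432, 0.14312783]), 0.9260225667253259) (array([ 0.44250804, -0.2622564 ]), 0.9430601415265609)
```

```bash
python3 - <<'E'
import cv2
s=cv2.imread("pics/s3.png")
cv2.imwrite("pics/g3.png",cv2.resize(s[40:240,120:320],None,fx=3,fy=3,interpolation=cv2.INTER_CUBIC))
E
```

```text
(no output)
```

View pics/g3.png

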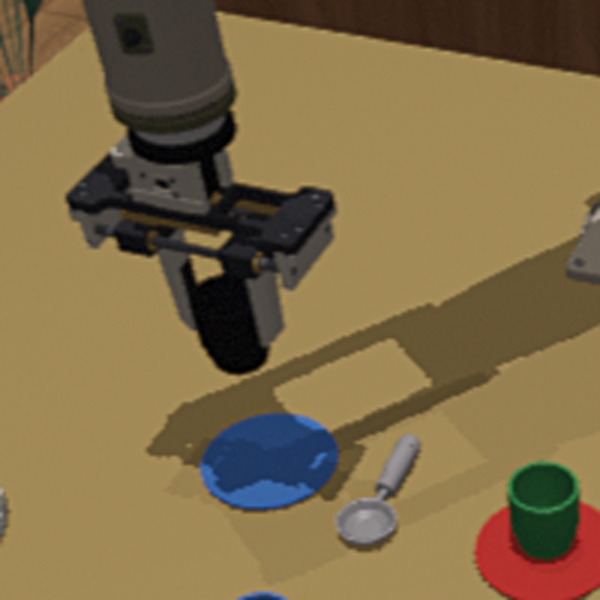

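Emit:
{"name": "apply_moves", "arguments": {
  "deltas": [
    [52,[-20,45,0],0],
    [52,[-20,45,0],0],
    [52,[-20,45,0],0],
    [52,[-21,45,0],0],
    [52,[-21,45,0],0]
  ]
}}

```text
t: 10.78
tool_pos: [0.5473, -0.036, 0.3327]
orientation: [0.0, -3.138, -0.001]
force: [0.9, -0.1, -0.7]
opening: 0.0567
```

Emit:
{"name": "apply_moves", "arguments": {
  "deltas": [
    [52,[-21,46,0],0],
    [52,[-21,46,0],0],
    [52,[-21,45,0],0],
    [52,[-20,45,0],0],
    [52,[0,0,0],0]
  ]
}}

```text
t: 11.4
tool_pos: [0.6302, 0.1476, 0.3319]
orientation: [0.006, -3.138, -0.0]
force: [-0.5, -0.5, -0.7]
opening: 0.0567
```

Emit:
{"name": "apply_moves", "arguments": {
  "deltas": [
    [52,[0,0,50],0],
    [52,[0,0,45],0],
    [52,[0,0,12],0],
    [52,[0,0,0],0],
    [52,[0,0,0],0]
  ]
}}

```text
t: 12.02
tool_pos: [0.6314, 0.1443, 0.2302]
orientation: [0.0, 3.138, 0.001]
force: [0.2, -0.5, -0.8]
opening: 0.057
```

Emit:
{"name": "apply_moves", "arguments": {
  "deltas": [
    [52,[0,0,3],0],
    [52,[0,0,0],0],
    [52,[0,0,0],0]
  ]
}}

```text
t: 12.4
tool_pos: [0.6305, 0.1445, 0.2252]
orientation: [-0.0, 3.141, 0.0]
force: [-0.3, 0.2, -1.8]
opening: 0.0566
```

Emit:
{"name": "apply_moves", "arguments": {
  "deltas": [
    [52,[0,0,2],0],
    [52,[0,0,0],0],
    [52,[0,0,0],0]
  ]
}}

```text
t: 12.78
tool_pos: [0.6303, 0.1444, 0.2226]
orientation: [0.0, -3.141, 0.0]
force: [-0.1, 0.8, -1.8]
opening: 0.0568
```

Emit:
{"name": "apply_moves", "arguments": {
  "deltas": [
    [52,[0,0,2],0],
    [52,[0,0,0],0],
    [52,[0,0,0],0]
  ]
}}

```text
t: 13.15
tool_pos: [0.6304, 0.1444, 0.2207]
orientation: [-0.0, 3.142, -0.0]
force: [0.7, 0.5, 0.0]
opening: 0.0562
```

Emit:
{"name": "apply_moves", "arguments": {
  "deltas": [
    [52,[0,0,1],0],
    [52,[0,0,0],0],
    [75,[0,0,0],0],
    [75,[0,0,0],0],
    [75,[0,0,0],0]
  ]
}}

```text
t: 13.78
tool_pos: [0.6303, 0.1444, 0.2195]
orientation: [0.0, -3.141, 0.0]
force: [-0.2, -0.4, 0.0]
opening: 0.0745
```

Emit:
{"name": "apply_moves", "arguments": {
  "deltas": [
    [75,[0,0,-30],0],
    [75,[0,0,-50],0],
    [75,[0,0,-28],0],
    [75,[-5,-48,0],0],
    [75,[-4,-48,0],0]
  ]
}}

```text
t: 14.4
tool_pos: [0.6396, 0.048, 0.3285]
orientation: [-0.003, 3.14, -0.0]
force: [0.8, 0.0, -0.7]
opening: 0.0749
```

Emit:
{"name": "apply_moves", "arguments": {
  "deltas": [
    [75,[-4,-48,0],0],
    [75,[-4,-49,0],0],
    [75,[-4,-49,0],0],
    [75,[-4,-48,0],0],
    [75,[0,0,0],0]
  ]
}}

```text
t: 15.02
tool_pos: [0.6552, -0.1492, 0.3274]
orientation: [-0.006, -3.141, 0.001]
force: [-0.1, 0.7, -0.5]
opening: 0.0752
```

```bash
python3 - <<'E'
from m import *
t=viewer.read_camera("top"); s=viewer.read_camera("scene")
cv2.imwrite("pics/g4.png",np.hstack([cv2.resize(t[140:220,240:330],(450,400),interpolation=cv2.INTER_CUBIC),cv2.resize(s[230:330,290:380],(360,400),interpolation=cv2.INTER_CUBIC)])[:, :800])
E
```

```text
(no output)
```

View pics/g4.png

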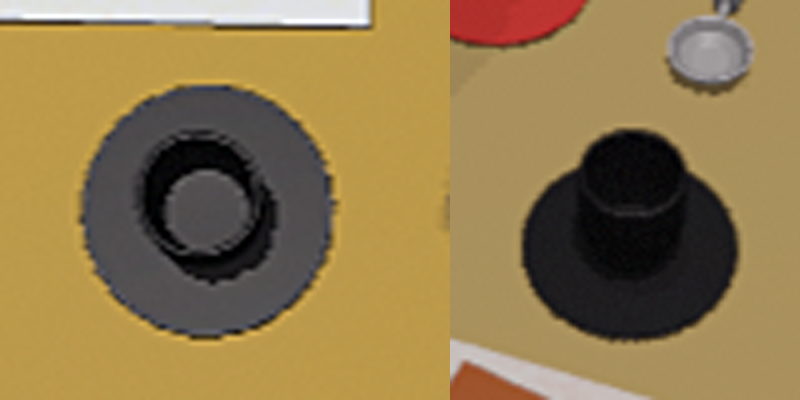

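The black cup stands upright on its saucer. In the top crop its rim centre is at (200,193), or full-frame (280,178.6). In the scene crop the rim is at (633,171), or (335.7,272.7).

```bash
python3 - <<'E'
from m import *
print(ray("top",(279.6,178.2),.071),ray("top",(281,181.8),.007),ray("scene",(335.4,272.4),.071),ray("scene",(334.7,290.2),.007))
E
```

```text
[0.62898817 0.14326664] [0.62940842 0.14423798] [0.62782328 0.14303955] [0.62880715 0.14312449]
```

Emit:
{"name": "apply_moves", "arguments": {
  "deltas": [
    [75,[0,0,45],0],
    [75,[0,0,42],0],
    [75,[0,0,19],0],
    [75,[0,0,0],0],
    [75,[0,0,0],0]
  ]
}}

```text
t: 15.75
tool_pos: [0.6564, -0.1454, 0.224]
orientation: [-0.001, 3.139, -0.001]
force: [0.6, -1.4, -0.1]
opening: 0.0752
```

Emit:
{"name": "apply_moves", "arguments": {
  "deltas": [
    [52,[0,0,0],0],
    [52,[0,0,0],0],
    [52,[0,0,0],0],
    [52,[0,0,0],0],
    [52,[0,0,0],0]
  ]
}}

```text
t: 16.38
tool_pos: [0.656, -0.1457, 0.2232]
orientation: [-0.0, 3.14, -0.001]
force: [-0.7, 0.8, 6.2]
opening: 0.0585
```

Emit:
{"name": "apply_moves", "arguments": {
  "deltas": [
    [52,[0,0,-10],0],
    [52,[0,0,-50],0],
    [52,[0,0,-50],0],
    [52,[0,0,0],0]
  ]
}}

```text
t: 16.88
tool_pos: [0.657, -0.1461, 0.3386]
orientation: [-0.0, 3.132, -0.005]
force: [0.4, -0.5, -0.7]
opening: 0.0585
```

Emit:
{"name": "apply_moves", "arguments": {
  "deltas": [
    [52,[42,-23,0],0],
    [52,[42,-23,0],0],
    [52,[42,-23,0],0],
    [52,[42,-23,0],0],
    [52,[42,-22,0],0]
  ]
}}

```text
t: 17.5
tool_pos: [0.4436, -0.2599, 0.3307]
orientation: [0.0, -3.14, -0.001]
force: [0.2, -0.2, -0.4]
opening: 0.0587
```

Emit:
{"name": "apply_moves", "arguments": {
  "deltas": [
    [52,[1,0,0],0],
    [52,[0,0,50],0],
    [52,[0,0,42],0],
    [52,[0,0,12],0],
    [52,[0,0,0],0]
  ]
}}

```text
t: 18.12
tool_pos: [0.4446, -0.2592, 0.2273]
orientation: [0.001, -3.14, -0.002]
force: [-0.9, 0.4, -0.1]
opening: 0.0585
```

Emit:
{"name": "apply_moves", "arguments": {
  "deltas": [
    [52,[0,0,3],0],
    [52,[0,0,0],0],
    [52,[0,0,1],0],
    [52,[0,0,0],0],
    [52,[0,0,0],0]
  ]
}}

```text
t: 18.75
tool_pos: [0.4445, -0.2596, 0.2239]
orientation: [-0.0, 3.141, -0.0]
force: [-0.4, 0.2, -1.5]
opening: 0.0583
```

Emit:
{"name": "apply_moves", "arguments": {
  "deltas": [
    [52,[0,0,2],0],
    [52,[0,0,0],0],
    [52,[0,0,0],0]
  ]
}}

```text
t: 19.12
tool_pos: [0.4448, -0.2598, 0.223]
orientation: [-0.0, 3.141, -0.001]
force: [-3.9, 2.6, 10.5]
opening: 0.0585
```

Emit:
{"name": "apply_moves", "arguments": {
  "deltas": [
    [52,[0,0,-1],0],
    [75,[0,0,0],0],
    [75,[0,0,0],0],
    [75,[0,0,0],0],
    [75,[0,0,-30],0]
  ]
}}

```text
t: 19.75
tool_pos: [0.4433, -0.2588, 0.2504]
orientation: [0.0, -3.137, -0.005]
force: [-0.1, -0.3, -0.6]
opening: 0.0754
```

Emit:
{"name": "apply_moves", "arguments": {
  "deltas": [
    [75,[0,0,-45],0],
    [75,[0,0,-30],0],
    [75,[-3,44,0],0],
    [75,[-3,44,0],0],
    [75,[-2,44,0],0]
  ]
}}

```text
t: 20.38
tool_pos: [0.4523, -0.1264, 0.3278]
orientation: [0.001, 3.141, -0.0]
force: [0.9, -0.2, -0.7]
opening: 0.075
```

Emit:
{"name": "apply_moves", "arguments": {
  "deltas": [
    [75,[-2,44,0],0],
    [75,[-2,44,0],0],
    [75,[-2,43,0],0],
    [75,[0,0,0],0]
  ]
}}

```text
t: 20.88
tool_pos: [0.4583, 0.0057, 0.3277]
orientation: [-0.006, 3.142, 0.001]
force: [0.6, -0.2, -0.5]
opening: 0.075
```

```bash
python3 - <<'E'
from m import *
t=viewer.read_camera("top"); s=viewer.read_camera("scene")
cv2.imwrite("pics/g5.png",np.hstack([cv2.resize(t[220:300,410:500],(450,400),interpolation=cv2.INTER_CUBIC),cv2.resize(s[130:230,165:250],(340,400),interpolation=cv2.INTER_CUBIC)]))
E
```

```text
(no output)
```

View pics/g5.png

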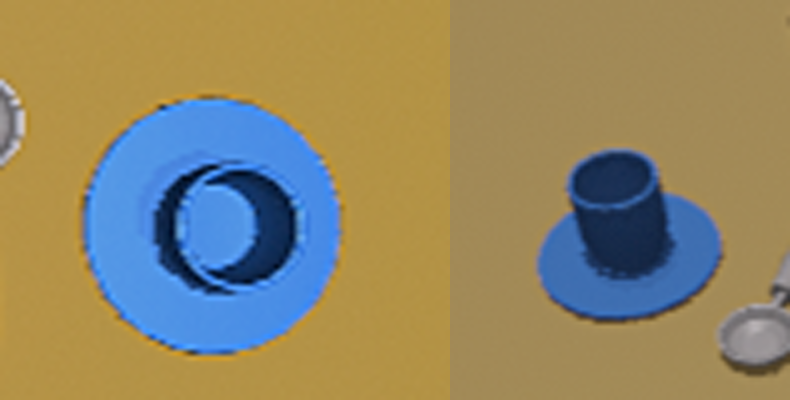

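The blue cup is upright on the blue saucer. In the top crop the rim is at about (240,228), or (458,265.6). In the scene crop it is at (613,180), or (205.7,175).

```bash
python3 - <<'E'
from m import *
print(ray("top",(457.6,265.2),.071),ray("top",(452,264.6),.007),ray("scene",(205.4,174.6),.071),ray("scene",(209.6,193.9),.007))
E
```

```text
[ 0.44153096 -0.25926553] [ 0.4425919  -0.26092584] [ 0.44182475 -0.2604046 ] [ 0.4452869  -0.25989002]
```

Emit:
{"name": "apply_moves", "arguments": {
  "deltas": [
    [75,[0,0,45],0],
    [75,[0,0,42],0],
    [75,[0,0,20],0],
    [75,[0,0,0],0],
    [75,[0,0,0],0]
  ]
}}

```text
t: 21.6
tool_pos: [0.459, 0.0026, 0.2218]
orientation: [0.001, 3.14, -0.0]
force: [0.0, -0.4, 0.2]
opening: 0.0755
```

Emit:
{"name": "apply_moves", "arguments": {
  "deltas": [
    [52,[0,0,0],0],
    [52,[0,0,0],0],
    [52,[0,0,0],0],
    [52,[0,0,0],0],
    [52,[0,0,0],0]
  ]
}}

```text
t: 22.22
tool_pos: [0.4589, 0.0033, 0.2216]
orientation: [-0.001, 3.14, -0.001]
force: [-2.1, 0.4, 6.3]
opening: 0.0568
```

Emit:
{"name": "apply_moves", "arguments": {
  "deltas": [
    [52,[0,0,-10],0],
    [52,[0,0,-50],0],
    [52,[0,0,-50],0],
    [52,[0,0,0],0]
  ]
}}

```text
t: 22.72
tool_pos: [0.46, 0.0033, 0.3359]
orientation: [-0.001, 3.133, -0.001]
force: [1.6, -0.4, -0.6]
opening: 0.0566
```

Emit:
{"name": "apply_moves", "arguments": {
  "deltas": [
    [52,[-40,-30,0],0],
    [52,[-40,-30,0],0],
    [52,[-39,-30,0],0],
    [52,[-39,-30,0],0],
    [52,[-39,-29,0],0]
  ]
}}

```text
t: 23.35
tool_pos: [0.6561, -0.1465, 0.3289]
orientation: [0.0, -3.139, -0.001]
force: [0.5, 0.1, -0.3]
opening: 0.0565
```

Emit:
{"name": "apply_moves", "arguments": {
  "deltas": [
    [52,[0,0,0],0],
    [52,[0,0,50],0],
    [52,[0,0,42],0],
    [52,[0,0,13],0],
    [52,[0,0,0],0]
  ]
}}

```text
t: 23.98
tool_pos: [0.6549, -0.1451, 0.2254]
orientation: [0.001, -3.14, -0.001]
force: [0.1, 0.0, -1.0]
opening: 0.0567
```

Emit:
{"name": "apply_moves", "arguments": {
  "deltas": [
    [52,[0,0,2],0],
    [52,[0,0,0],0],
    [52,[0,0,1],0],
    [52,[0,0,0],0],
    [52,[0,0,0],0]
  ]
}}

```text
t: 24.6
tool_pos: [0.6554, -0.1456, 0.2228]
orientation: [-0.0, 3.142, -0.0]
force: [0.7, -0.4, -1.0]
opening: 0.0565
```

Emit:
{"name": "apply_moves", "arguments": {
  "deltas": [
    [52,[0,0,1],0],
    [52,[0,0,0],0],
    [52,[0,0,1],0],
    [52,[0,0,0],0],
    [52,[0,0,0],0]
  ]
}}

```text
t: 25.22
tool_pos: [0.6555, -0.1456, 0.221]
orientation: [-0.0, 3.141, -0.0]
force: [-0.4, -0.1, 1.9]
opening: 0.0563
```

Emit:
{"name": "apply_moves", "arguments": {
  "deltas": [
    [75,[0,0,0],0],
    [75,[0,0,0],0],
    [75,[0,0,0],0],
    [75,[0,0,-30],0],
    [75,[0,0,-45],0]
  ]
}}

```text
t: 25.85
tool_pos: [0.6546, -0.1453, 0.2942]
orientation: [0.0, -3.137, -0.002]
force: [1.6, 0.7, 0.4]
opening: 0.0748
```

Emit:
{"name": "apply_moves", "arguments": {
  "deltas": [
    [75,[0,0,-32],0],
    [75,[18,49,0],0],
    [75,[18,49,0],0],
    [75,[18,49,0],0],
    [75,[18,49,0],0]
  ]
}}

```text
t: 26.48
tool_pos: [0.5826, 0.0518, 0.3279]
orientation: [0.0, 3.141, 0.0]
force: [-0.1, -0.1, -0.6]
opening: 0.0752
```

Emit:
{"name": "apply_moves", "arguments": {
  "deltas": [
    [75,[18,49,0],0],
    [75,[18,49,0],0],
    [75,[18,49,0],0],
    [75,[18,49,0],0],
    [75,[19,49,0],0]
  ]
}}

```text
t: 27.1
tool_pos: [0.4916, 0.2969, 0.328]
orientation: [-0.0, 3.141, 0.0]
force: [0.1, -0.7, -0.9]
opening: 0.0752
```

Emit:
{"name": "apply_moves", "arguments": {
  "deltas": [
    [75,[0,0,0],0],
    [75,[0,0,45],0],
    [75,[0,0,42],0],
    [75,[0,0,20],0],
    [75,[0,0,0],0]
  ]
}}

```text
t: 27.72
tool_pos: [0.492, 0.2946, 0.2194]
orientation: [-0.001, -3.139, 0.002]
force: [0.3, 0.2, 0.5]
opening: 0.0749
```

Emit:
{"name": "apply_moves", "arguments": {
  "deltas": [
    [52,[0,0,0],0],
    [52,[0,0,0],0],
    [52,[0,0,0],0],
    [52,[0,0,0],0],
    [52,[0,0,0],0]
  ]
}}

```text
t: 28.35
tool_pos: [0.4933, 0.2958, 0.2228]
orientation: [-0.0, 3.138, 0.002]
force: [0.7, -0.5, 6.7]
opening: 0.0582
```

Emit:
{"name": "apply_moves", "arguments": {
  "deltas": [
    [52,[0,0,-10],0],
    [52,[0,0,-50],0],
    [52,[0,0,-50],0],
    [52,[0,0,0],0]
  ]
}}

```text
t: 28.85
tool_pos: [0.4938, 0.2962, 0.3369]
orientation: [-0.001, 3.133, 0.007]
force: [-0.0, 0.1, -1.2]
opening: 0.0587
```

```bash
python3 - <<'E'
from m import *
t=viewer.read_camera("top"); s=viewer.read_camera("scene")
for n,i,a,b,c in(("top",t,(404,174),(339,254),(218,242)),("scene",s,(211,267),(302,222),(415,258))):
  M=masks(i)
  print(n,fit(n,blob(M["green"],a),cuppts),fit(n,blob(M["red"],b),dpts(.06)),fit(n,blob(M["green"],c),dpts(.06)))
cv2.imwrite("pics/g6.png",cv2.resize(np.vstack([t[120:300,170:490],s[130:310,170:490]]),None,fx=1.66,fy=1.66,interpolation=cv2.INTER_CUBIC))
E
```

```text
top (array([ 0.65248769, -0.14552942]), 0.9087955777532642) (array([0.46286668, 0.00593232]), 0.9560266133331335) (array([0.46500768, 0.2576925 ]), 0.20843419849053113)
scene (array([ 0.65054448, -0.14827388]), 0.8548948955189408) (array([0.46310564, 0.00468109]), 0.9484411360647531) (array([0.48510589, 0.28992179]), 0.9667985640948793)
```

View pics/g6.png

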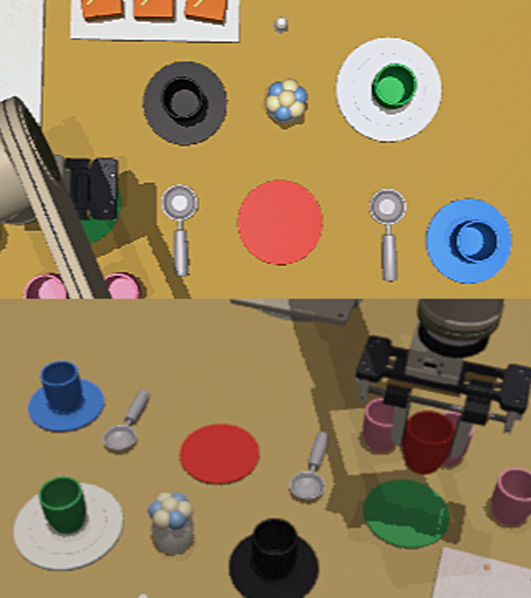

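The red cup is held upright and the red saucer is free. Green is upright on the plate.

Emit:
{"name": "apply_moves", "arguments": {
  "deltas": [
    [52,[4,-48,0],0],
    [52,[4,-48,0],0],
    [52,[4,-48,0],0],
    [52,[5,-48,0],0],
    [52,[5,-48,0],0]
  ]
}}

```text
t: 29.58
tool_pos: [0.4691, 0.054, 0.3284]
orientation: [0.001, -3.138, 0.0]
force: [-0.1, -0.4, -0.9]
opening: 0.0583
```

Emit:
{"name": "apply_moves", "arguments": {
  "deltas": [
    [52,[5,-49,0],0],
    [52,[0,0,0],0],
    [52,[0,0,50],0],
    [52,[0,0,42],0],
    [52,[0,0,11],0]
  ]
}}

```text
t: 30.2
tool_pos: [0.463, 0.0073, 0.2235]
orientation: [0.001, -3.133, -0.002]
force: [0.3, -1.2, -2.0]
opening: 0.0582
```

Emit:
{"name": "apply_moves", "arguments": {
  "deltas": [
    [52,[0,0,0],0],
    [52,[0,0,2],0],
    [52,[0,0,1],0],
    [52,[0,0,0],0],
    [52,[0,0,0],0]
  ]
}}

```text
t: 30.82
tool_pos: [0.4656, 0.0063, 0.2252]
orientation: [-0.0, 3.141, -0.0]
force: [-0.6, -0.2, -1.9]
opening: 0.0585
```

Emit:
{"name": "apply_moves", "arguments": {
  "deltas": [
    [52,[0,0,1],0],
    [52,[0,0,0],0],
    [52,[0,0,1],0],
    [52,[0,0,0],0],
    [52,[0,0,0],0]
  ]
}}

```text
t: 31.45
tool_pos: [0.4655, 0.0064, 0.2229]
orientation: [-0.0, 3.141, -0.0]
force: [-0.9, -0.2, 0.6]
opening: 0.0581
```

Emit:
{"name": "apply_moves", "arguments": {
  "deltas": [
    [52,[0,0,1],0],
    [52,[0,0,0],0],
    [75,[0,0,0],0],
    [75,[0,0,0],0],
    [75,[0,0,0],0]
  ]
}}

```text
t: 32.08
tool_pos: [0.4653, 0.0064, 0.2216]
orientation: [0.0, -3.141, -0.0]
force: [-0.5, -0.2, -0.7]
opening: 0.0747
```

Emit:
{"name": "apply_moves", "arguments": {
  "deltas": [
    [75,[0,0,-30],0],
    [75,[0,0,-45],0],
    [75,[0,0,-31],0],
    [75,[-38,-30,0],0],
    [75,[-38,-30,0],0]
  ]
}}

```text
t: 32.7
tool_pos: [0.5425, -0.0541, 0.3289]
orientation: [-0.002, 3.139, -0.001]
force: [0.5, -0.3, 0.6]
opening: 0.0751
```

Emit:
{"name": "apply_moves", "arguments": {
  "deltas": [
    [75,[-38,-30,0],0],
    [75,[-38,-31,0],0],
    [75,[-37,-31,0],0],
    [75,[0,0,0],0],
    [75,[0,0,0],0]
  ]
}}

```text
t: 33.33
tool_pos: [0.6541, -0.1454, 0.327]
orientation: [-0.0, -3.14, -0.001]
force: [0.6, 0.1, 0.2]
opening: 0.0751
```

Emit:
{"name": "apply_moves", "arguments": {
  "deltas": [
    [75,[0,0,45],0],
    [75,[0,0,42],0],
    [75,[0,0,20],0],
    [75,[0,0,0],0],
    [75,[0,0,0],0]
  ]
}}

```text
t: 33.95
tool_pos: [0.6552, -0.1456, 0.2232]
orientation: [-0.001, 3.139, -0.001]
force: [1.2, -0.7, 1.2]
opening: 0.075
```

Emit:
{"name": "apply_moves", "arguments": {
  "deltas": [
    [52,[0,0,0],0],
    [52,[0,0,0],0],
    [52,[0,0,0],0],
    [52,[0,0,0],0],
    [52,[0,0,0],0]
  ]
}}

```text
t: 34.58
tool_pos: [0.6549, -0.1457, 0.2219]
orientation: [-0.0, 3.14, -0.001]
force: [-0.7, 0.4, 5.2]
opening: 0.0566
```

Emit:
{"name": "apply_moves", "arguments": {
  "deltas": [
    [52,[0,0,-10],0],
    [52,[0,0,-50],0],
    [52,[0,0,-50],0],
    [52,[0,0,0],0]
  ]
}}

```text
t: 35.08
tool_pos: [0.656, -0.1461, 0.3376]
orientation: [-0.0, 3.132, -0.005]
force: [0.6, 0.3, -1.0]
opening: 0.0567
```

```bash
python3 - <<'E'
from m import *
for n,a,r in(("top",(218,242),(341,252)),("scene",(415,258),(302,210))):
  i=viewer.read_camera(n);M=masks(i)
  print(n,fit(n,blob(M["green"],a),dpts(.06)),fit(n,blob(M["red"],r),dpts(.06)))
  cv2.imwrite(f"pics/{n}7.png",i)
t=cv2.imread("pics/top7.png");s=cv2.imread("pics/scene7.png")
cv2.imwrite("pics/g7.png",np.hstack([cv2.resize(t[214:294,294:384],(450,400),interpolation=cv2.INTER_CUBIC),cv2.resize(s[160:260,260:345],(340,400),interpolation=cv2.INTER_CUBIC)]))
E
```

```text
top (array([0.48514946, 0.29114921]), 0.9664694199999806) (array([0.46289372, 0.00576989]), 0.9589521576281854)
scene (array([0.48503252, 0.28990588]), 0.967825573153745) (array([0.45315276, 0.00063113]), 1.1455283185727043)
```

View pics/g7.png

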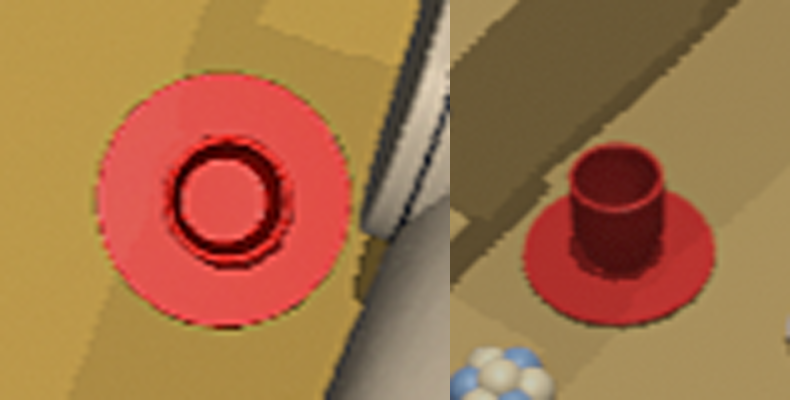

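The red cup is centred: rim at (226,200) and saucer at (224,199) in the crop. Last, green goes to the green saucer.

Emit:
{"name": "apply_moves", "arguments": {
  "deltas": [
    [52,[18,48,0],0],
    [52,[18,48,0],0],
    [52,[18,48,0],0],
    [52,[18,49,0],0],
    [52,[18,49,0],0]
  ]
}}

```text
t: 35.8
tool_pos: [0.5627, 0.0978, 0.3282]
orientation: [-0.0, -3.137, 0.0]
force: [0.5, -0.2, -0.7]
opening: 0.0566
```

Emit:
{"name": "apply_moves", "arguments": {
  "deltas": [
    [52,[19,49,0],0],
    [52,[19,49,0],0],
    [52,[19,49,0],0],
    [52,[19,48,0],0],
    [52,[0,0,0],0]
  ]
}}

```text
t: 36.42
tool_pos: [0.486, 0.294, 0.3283]
orientation: [0.007, -3.138, 0.001]
force: [0.3, -0.8, -0.9]
opening: 0.0565
```

Emit:
{"name": "apply_moves", "arguments": {
  "deltas": [
    [52,[0,0,50],0],
    [52,[0,0,42],0],
    [52,[0,0,11],0],
    [52,[0,0,0],0],
    [52,[0,0,2],0]
  ]
}}

```text
t: 37.05
tool_pos: [0.4895, 0.2916, 0.2278]
orientation: [0.0, 3.139, 0.002]
force: [-0.2, 0.2, -0.8]
opening: 0.057
```

Emit:
{"name": "apply_moves", "arguments": {
  "deltas": [
    [52,[0,0,1],0],
    [52,[0,0,0],0],
    [52,[0,0,1],0],
    [52,[0,0,0],0],
    [52,[0,0,0],0]
  ]
}}

```text
t: 37.67
tool_pos: [0.4883, 0.2914, 0.2237]
orientation: [0.0, -3.142, 0.0]
force: [-0.5, -0.3, -1.2]
opening: 0.0565
```

Emit:
{"name": "apply_moves", "arguments": {
  "deltas": [
    [52,[0,0,1],0],
    [52,[0,0,0],0],
    [52,[0,0,1],0],
    [52,[0,0,0],0],
    [52,[0,0,0],0]
  ]
}}

```text
t: 38.3
tool_pos: [0.4884, 0.2914, 0.2219]
orientation: [-0.0, 3.141, 0.0]
force: [-1.1, 0.2, 0.8]
opening: 0.0566
```

Contact. I press 1 mm more, release, lift and retreat towards the start.

Emit:
{"name": "apply_moves", "arguments": {
  "deltas": [
    [52,[0,0,1],0],
    [52,[0,0,0],0],
    [75,[0,0,0],0],
    [75,[0,0,0],0],
    [75,[0,0,0],0]
  ]
}}

```text
t: 38.92
tool_pos: [0.4883, 0.2914, 0.2205]
orientation: [0.0, -3.141, 0.0]
force: [-0.8, 0.8, -0.3]
opening: 0.0747
```

Emit:
{"name": "apply_moves", "arguments": {
  "deltas": [
    [75,[0,0,-30],0],
    [75,[0,0,-50],0],
    [75,[0,0,-50],0],
    [75,[0,0,-40],0],
    [75,[40,36,0],0]
  ]
}}

```text
t: 39.55
tool_pos: [0.4506, 0.3267, 0.3955]
orientation: [0.007, 3.134, 0.005]
force: [0.2, -0.3, -0.1]
opening: 0.075
```

Emit:
{"name": "apply_moves", "arguments": {
  "deltas": [
    [75,[40,36,0],0],
    [75,[40,36,0],0],
    [75,[40,36,0],0],
    [75,[40,36,0],0],
    [75,[40,36,0],0]
  ]
}}

```text
t: 40.17
tool_pos: [0.2468, 0.5083, 0.3907]
orientation: [-0.0, 3.141, 0.0]
force: [-0.6, 1.1, -0.1]
opening: 0.0749
```

Emit:
{"name": "apply_moves", "arguments": {
  "deltas": [
    [75,[40,36,0],0],
    [75,[0,0,0],0],
    [75,[0,0,0],0]
  ]
}}

```text
t: 40.55
tool_pos: [0.2084, 0.5432, 0.3904]
orientation: [-0.002, 3.141, -0.001]
force: [0.3, 0.0, -0.2]
opening: 0.075
```

```bash
python3 - <<'E'
from m import *
t=viewer.read_camera("top"); s=viewer.read_camera("scene")
cv2.imwrite("pics/t8.png",cv2.resize(t[140:310,180:490],None,fx=2.5,fy=2.5,interpolation=cv2.INTER_CUBIC))
cv2.imwrite("pics/s8.png",cv2.resize(s[150:320,170:490],None,fx=2.5,fy=2.5,interpolation=cv2.INTER_CUBIC))
E
```

```text
(no output)
```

View pics/t8.png

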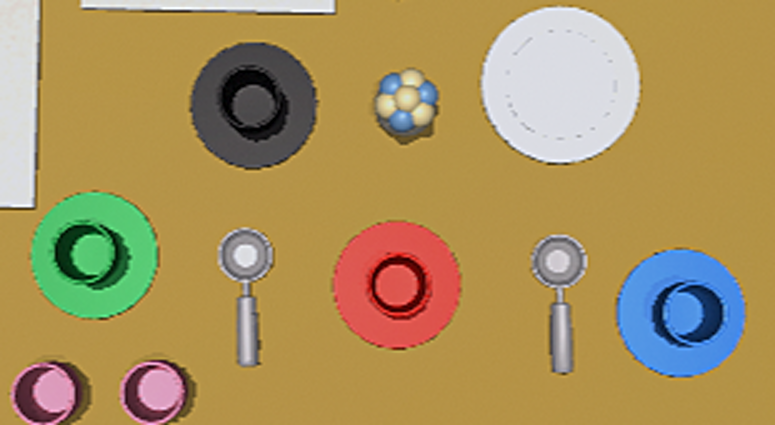

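View pics/s8.png

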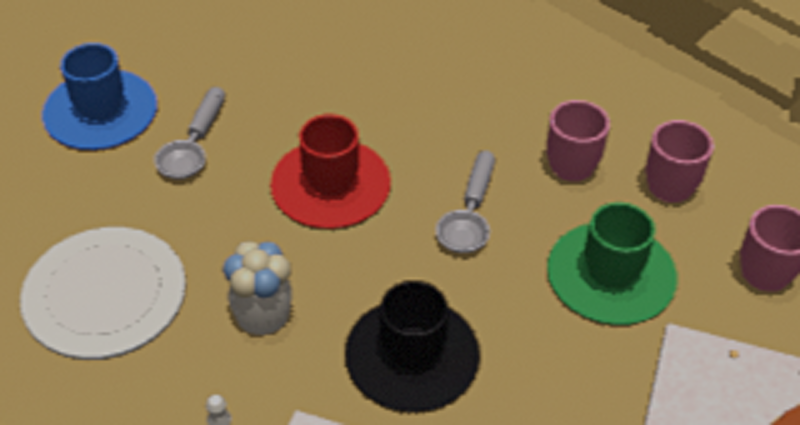

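```bash
python3 - <<'E'
from m import *
f=lambda u:np.array(u)/2.5+[180,140]-.3
g=lambda u:np.array(u)/2.5+[170,150]-.3
print("green",ray("top",f((86,252)),.071),ray("top",f((95,256)),.007),ray("scene",g((621,231)),.071),ray("scene",g((612,272)),.007))
print("red",ray("top",f((398,285)),.071),ray("top",f((397,285)),.007))
t=viewer.read_camera("top")
cv2.imwrite("pics/g9.png",cv2.resize(t[204:280,174:264],(720,600),interpolation=cv2.INTER_CUBIC))
E
```

```text
green [0.48548123 0.28722455] [0.48392258 0.28999215] [0.49084066 0.2898636 ] [0.48581842 0.29050568]
red [0.46168684 0.00639178] [0.46256312 0.00526484]
```

View pics/g9.png

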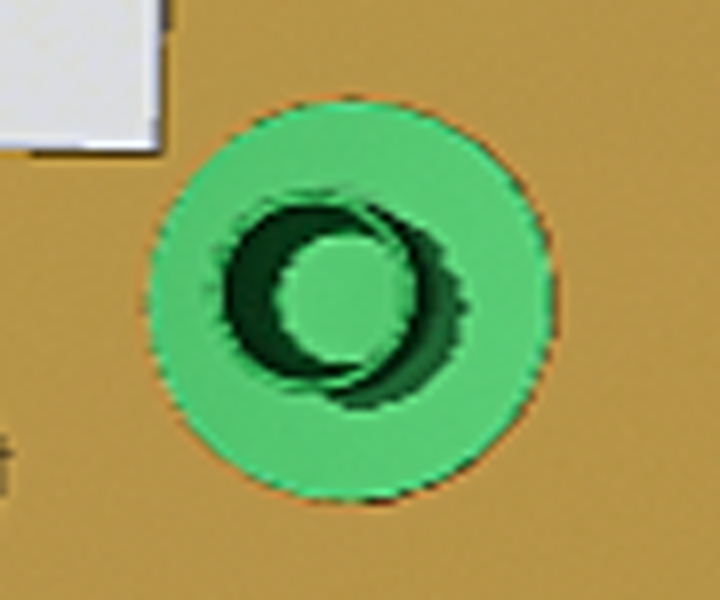

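The rim at (314,291) sits about 4.6 px from the saucer centre at (351,300), and about 5 px is expected from parallax. So the green cup is centred within about 2 mm, and I hand in.

```bash
python3 -c "
from plant import order; print(order.close_job())"
```

```text
the job is handed in; nothing more can be done
None
```

All four cups now stand upright on the saucers of their own colour, and I handed the job in at about 41 s of the 136 s allowed. I did it as two swaps through the white plate: blue with black, then green with red.

- **Centring:** the last camera checks put each cup about 1–3 mm from the middle of its saucer. The exception is one rough scene-camera reading of the green cup, which said about 5 mm in x. An enlarged top view put it at about 2 mm, so I left it there.
- **Surroundings:** the plate is empty, no cup was put on the cloth, and the vase, spoons and pink cups look unmoved in the last pictures.
- **Setting down:** each cup was lowered until the force showed contact, then released. The highest reading was about 10 N, when the blue cup reached its saucer. At handover the arm was clear of everything, with the gripper empty.

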